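# Find the maize bush with the plug gauge and clear the others

## Task

Three outlet bushes of the seed-packet filler stand in the light wooden rack; they look alike, but only one is the maize bush, bored to full width right through. Find it with the thicker of the two plug gauges, never forcing it: the maize bush takes the gauge right down to its shoulder, the others stop it part way. Leave the gauge standing fully home in the maize bush in the rack, so that the pair goes to the filler together, stand the other two bushes upright in the empty wooden tray, and disturb nothing else.

Things in the scene. Friction and masses are not known exactly. Their poses are not given: they have to be found in the camera images.
- bush_1_mid (a point): Centre (25 mm above the foot, z up the axis) of outlet bush 1 of three alike outside: aluminium with a black bore, 50 mm tall, 40 mm in diameter (ten-sided to the touch), foot flange 52 mm across and 6 mm thick; about 0.15 kg, 2 mm play in its pocket. The mouth, 25 mm above this point, is 21.5 mm wide. The maize bush keeps 21.5 mm right through; the others narrow to 16.5 mm from 18 mm below the mouth on. Its place in the rack varies.
- bush_2_mid (a point): Centre (25 mm above the foot, z up the axis) of outlet bush 2 of three alike outside: aluminium with a black bore, 50 mm tall, 40 mm in diameter (ten-sided to the touch), foot flange 52 mm across and 6 mm thick; about 0.15 kg, 2 mm play in its pocket. The mouth, 25 mm above this point, is 21.5 mm wide. The maize bush keeps 21.5 mm right through; the others narrow to 16.5 mm from 18 mm below the mouth on. Its place in the rack varies.
- bush_3_mid (a point): Centre (25 mm above the foot, z up the axis) of outlet bush 3 of three alike outside: aluminium with a black bore, 50 mm tall, 40 mm in diameter (ten-sided to the touch), foot flange 52 mm across and 6 mm thick; about 0.15 kg, 2 mm play in its pocket. The mouth, 25 mm above this point, is 21.5 mm wide. The maize bush keeps 21.5 mm right through; the others narrow to 16.5 mm from 18 mm below the mouth on. Its place in the rack varies.
- gauge_mid (a point): Centre of the handle of the thicker plug gauge: dark steel, 26 mm in diameter, 60 mm long; z up its axis. Flat shoulder 30 mm below this point, then a bright steel pin 20 mm in diameter and 40 mm long with a 1 mm chamfer, its tip 70 mm below this point. About 0.24 kg. It starts in the stand, pin down, shoulder on the stand's top.
- thin_gauge_mid (a point): Centre of the handle of the thinner plug gauge (handle 18 mm in diameter, pin 14 mm, same lengths), for another bush; it stands in the other hole of the stand. Leave it alone.
- stand: Gauge stand, a fixed dark wooden block 75 mm (x) by 140 mm (y) by 50 mm tall, its origin under its centre. Two upright holes 44 mm deep on its y axis: 24 mm in diameter at y = +35 mm for the thicker gauge, 18 mm at y = -35 mm for the thinner.
- rack: Bush rack, a fixed light wooden board 90 mm (x) by 290 mm (y) by 18 mm thick, its origin under its centre. Three round rubber-lined pockets 56 mm in diameter and 6 mm deep at y = -95, 0 and +95 mm; a seated bush stands 12 mm above the table, its mouth 62 mm above the table.
- tray: The empty open tray of dark wood, loose, 0.45 kg: 200 mm (x) by 120 mm (y) by 30 mm tall outside, walls 6 mm; origin under its centre, inner floor 6 mm above the table.
- seed_bowl_mid (a point): Bystander, to be left alone: small wooden bowl of maize, 110 mm across, 48 mm tall plus the heap; centre, 24 mm above the table.
- cup_mid (a point): Bystander, to be left alone: dark wooden cup, 68 mm across, 72 mm tall; centre, 36 mm above the table.
- cob_mid (a point): Bystander, to be left alone: maize cob lying down, 44 mm thick, about 170 mm long along its y plus 50 mm of husk; centre, 20 mm above the table.
- scoop_mid (a point): Bystander, to be left alone: wooden spoon 190 mm long lying along its x; centre, 8 mm above the table.
- packet_mid (a point): Bystander, to be left alone: white seed pouch lying flat, 85 by 165 by 22 mm; centre, 11 mm above the table.
- weight_mid (a point): Bystander, to be left alone: brass balance weight, 32 mm across, 51 mm tall; centre, 25 mm above the table.
Not all that is in view belongs to the job. Leave any green or pink look-alike of the part that bears gauge_mid alone.

How it is judged:
By the outcome, as a careful person would: the job done as asked, in the order asked, and still so for the second after the job is handed in, with the robot touching nothing.
It also fails if it takes over 72 s, if anything falls off the work surface, if the arm or the gripper's body presses on something with over 40 N, if the wrist force passes 120 N, or if a joint passes its speed limit or range.

## Robot

A 6-joint arm with a two-finger parallel gripper is mounted at the origin on the work surface. World frame = base frame: x ahead of the robot, y to its left, z up, the work surface at z = 0. Lengths are in mm, angles in rad, forces in N, time in s.
With the tool pointing down it reaches from about 275 to 1000 mm from the base axis. Payload 8.4 kg.
Tool frame: the origin (TCP) lies at the very end of the fingers, on their centre line; the grasp point (between the pads) lies 19 mm behind it; z points along the fingers, y is the direction in which the jaws open and shut (so a half turn about z gives the same grasp; the last joint's range is limited). The gripper opens to 85 mm and grips with 20 to 120 N. Pads are 22 mm wide; open, the fingers measure 114 mm over their backs; the gripper's body (76 mm by 85 mm) begins 54 mm behind the grasp point. The pads swing forward as they close: fully open they stand 13 mm farther back than shut.
Start: joints at [-1.255, 0.353, 1.633, -0, 1.155, -0.002], TCP at [195.297, -593.706, 231.281] pointing down, gripper open.
Joint ranges: [-2.63, 2.63], [-0.92, 2.1], [0.06, 2.66], [-1.3, 4.44], [0, 2.69], [-3.02, 3.02]. Speed limits (rad/s): [2.22, 2.22, 2.79, 3.14, 3.14, 3.14].

## Interface

Orientations are given as [roll, pitch, yaw] about the fixed x, y, z axes, in that order (R = Rz(yaw) Ry(pitch) Rx(roll)).
In Python, from rig import sense, grab_frame, get_calibration, sign_off, boxes_of, trace gives the robot as it stands.
- The arm moves only by the tool servo_tool, never from a script. Its argument "rows" is a list of rows, each a list of 3 entries, a list of its own where there are three numbers: the finger opening in mm, from 0 to 85.4, then the shift along the tool's x, y, z in mm, then the turn, a rotation vector about the tool's x, y, z in degrees. A call has 1 to 8 rows; each row shifts and turns the commanded pose from where the row before left it, along the tool's axes as they then stand; what a row does not reach is not made up. A row lasts 1/8 s, in which the tool goes at most 62.5 mm and 10.7 degrees, less where a joint would pass 70% of its speed; a pose out of reach is approached as far as the arm can. A call is refused whole if a number of a shift passes 62.5 or a number of a turn 10.7, either way. A call with a gripper value outside its range is refused whole. The fingers move at their own pace and stop on an object; "force" is the grip in N (left out, the last holds). Time passes only in rows, so rows that do not move let the fingers close. It gives the time, the measured TCP pose, the force and the opening at its end, in the units of the state.
- sense(): the state, without advancing time (a new reading comes with each control period).
- grab_frame(name): name is "scene" or "top" or "wrist"; returns the picture (400x640x3 uint8, blue, green, red); there is no depth.
- get_calibration(name): a dict with "intrinsics" (3x3 intrinsics, pixels), "k1" (the pictures are not rectified: a ray, as slopes to the right and down, at radius r is drawn at 1 + k1 r^2 times it, then the intrinsics apply), "world_to_cam" (4x4, takes a point from world to camera coordinates). Camera axes: x right, y down, z forward; pixel columns grow to the right and rows downward; lengths in mm; the calibration is good to about 2 mm. A picture is of the moment at which its call begins: read the wrist's pose just before it. get_calibration takes no time and is no camera call; for the wrist camera it gives the pose at the moment of the call.
- sign_off(): hands the job in, once; it reports no verdict.
Trained networks look in the newest picture that a camera, given by its name, has taken for a name from the list of things; names that differ only in an ending like _2 or _b are one class to them, and where a whole thing is asked for, a point or a joint stands for the part that bears it (a point fixed in the world has none). Each returns a list of dicts, best first, with "conf" (0 to 1); they miss things now and then, are a little off and sometimes report something else, mostly with a low value. They report only what shows in the picture. A call takes as long as a camera call. They do not tell look-alikes from the thing itself.
- boxes_of(camera, thing): "centre" ([x, y, z] in mm, in the coordinates of the camera as it stood for that picture, good to about 4 mm: the middle of the surface that is visible of it).
- trace(camera, thing): "mask" (400x640 bool, what is visible of it).
The state is a dict: "clock": time; "qpos": joint angles; "qvel": joint speeds; "joint_efforts": joint torques, N m; "eef_pos": TCP position; "tcp_rot": TCP orientation; "contact_force": force on the tool from outside, world axes, zero at the start; "wrist_torque": the same for the moment, N m; "opening": opening from 0.0 (shut) to 1.0 (fully open).
Only numpy, scipy, OpenCV 4.12 (cv2) and the standard library are available. Lean on these libraries where they do the work, as an engineer would, in place of code of your own. Each camera call takes 0.05 s, during which the arm holds its last target. There are 200 camera calls.

## Working session

There is one attempt and no reset: what is moved stays moved. The work goes in short steps, Python scripts to look and compute and a tool call to move; the robot and the scene stay as the last step left them, time stands still between calls to the robot, and variables do not carry over. Pictures are saved under pics/ and viewed, about 8 in all and at most 12, crops included, and the job is handed in when it is done.

Besides the shell and the picture viewer there is one more tool, called after "Emit:" as a command line: name --argument value ..., lists and objects as JSON in quotes. servo_tool: Moves the arm, as the interface text tells. Its arguments: {"type":"object","properties":{"rows":{"type":"array","items":{"type":"array"}},"force":{"type":"number"}},"required":["rows"]}

```bash
ls; mkdir -p pics; cat > h.py <<'E'
import numpy as np, cv2
from rig import *
def cam(n):
    c=get_calibration(n); return np.array(c["intrinsics"]),c["k1"],np.array(c["world_to_cam"])
def proj(n,P,c=None):
    K,k,T=c or cam(n); p=T[:3,:3]@np.asarray(P,float)+T[:3,3]; s=p[:2]/p[2]; s=s*(1+k*(s@s)); return K[:2,:2]@s+K[:2,2]
def ray(n,uv,c=None):
    K,k,T=c or cam(n); d=np.linalg.inv(K[:2,:2])@(np.asarray(uv,float)-K[:2,2]); s=d.copy()
    for _ in range(30): s=d/(1+k*(s@s))
    R=T[:3,:3]; v=R.T@np.r_[s,1]; return -R.T@T[:3,3], v/np.linalg.norm(v)
def onz(n,uv,z,c=None):
    o,v=ray(n,uv,c); return o+v*(z-o[2])/v[2]
def tri(rays):
    A=sum(np.eye(3)-np.outer(v,v) for o,v in rays); b=sum((np.eye(3)-np.outer(v,v))@o for o,v in rays); return np.linalg.solve(A,b)
def w(n,p,c=None):
    K,k,T=c or cam(n); return T[:3,:3].T@(np.asarray(p)-T[:3,3])
E
python3 - <<'E'
from h import *
np.set_printoptions(precision=1,suppress=True)
print(sense())
for n in ("scene","top"):
    f=grab_frame(n); cv2.imwrite(f"pics/{n}0.png",f)
    o,_=ray(n,(320,200)); print(n,o,onz(n,(320,200),0))
    for t in ["bush_1_mid","gauge_mid","thin_gauge_mid","stand","rack","tray","seed_bowl_mid","cup_mid","cob_mid","weight_mid","packet_mid","scoop_mid"]:
        for d in boxes_of(n,t)[:5]:
            P=w(n,d["centre"]); print(t,round(d["conf"],2),P,proj(n,P))
a=cv2.imread("pics/scene0.png");b=cv2.imread("pics/top0.png")
E
```

```text
pics
{'clock': 0.0, 'qpos': array([-1.3,  0.4,  1.6, -0. ,  1.2, -0. ]), 'qvel': array([-0.,  0., -0., -0., -0.,  0.]), 'joint_efforts': array([  0. , -60.5, -34.2,   0. ,   0. ,  -0. ]), 'eef_pos': array([ 195.1, -593.3,  230.6]), 'tcp_rot': array([-3.1,  0. ,  0.3]), 'contact_force': array([0.1, 0.5, 0.2]), 'wrist_torque': array([-0., -0., -0.]), 'opening': 0.9989868987564711}
scene [1194.5  599.2  711.4] [448.9 -56.4   0. ]
bush_1_mid 0.82 [508.1 122.7  47.2] [364.1 224.7]
gauge_mid 0.67 [631.2 350.6  68.6] [426.6 299.2]
gauge_mid 0.62 [519.2 425.7  65.6] [492.2 283.9]
gauge_mid 0.6 [526.4 332.2  88.6] [447.7 255.6]
thin_gauge_mid 0.73 [505.6 261.   81.3] [420.9 237.9]
thin_gauge_mid 0.61 [490.7  31.2  46.8] [336.6 205.7]
stand 0.85 [534.3 298.5  51. ] [428.  264.7]
stand 0.46 [509.3 265.6  82.3] [422.  239.4]
rack 0.62 [503.3  52.3  22. ] [340.3 220.3]
tray 0.57 [ 501.4 -305.3   13.1] [238.  171.2]
seed_bowl_mid 0.97 [714.4  32.5  45.1] [268.  256.9]
seed_bowl_mid 0.69 [733.3 224.8  21.5] [335.4 316.7]
cup_mid 0.63 [ 693.4 -126.1   54.6] [224.7 218.2]
cob_mid 0.94 [ 712.8 -288.7 
[... 675 characters left out ...]

thin_gauge_mid 0.24 [714.9  24.   44.4] [318.  139.3]
stand 0.87 [509.  287.7  48.4] [216.2 213.6]
rack 0.75 [479.9  24.9  21.6] [315.8 226.8]
tray 0.86 [ 496.5 -301.4    7.7] [433.8 223. ]
seed_bowl_mid 0.79 [714.4  24.9  49.6] [317.6 139. ]
seed_bowl_mid 0.23 [ 704.2 -142.1   41.9] [379.2 144.9]
cup_mid 0.97 [ 699.9 -142.4   44.9] [379.5 146.2]
cob_mid 0.6 [ 705.1 -306.7   35.3] [438.6 146.6]
cob_mid 0.29 [ 495.4 -297.7    5.6] [432.2 223.4]
weight_mid 0.59 [665.2 121.4  36.9] [281.5 157.2]
weight_mid 0.18 [507.3 293.4  46.1] [214.3 214.3]
packet_mid 0.71 [731.6 207.3  21.7] [251.4 133.7]
packet_mid 0.33 [481.4  19.8  18.4] [317.7 226.2]
scoop_mid 0.71 [ 281.4 -195.6   13.5] [395.8 301.9]
```

```bash
python3 - <<'E'
from h import *
a=cv2.imread("pics/scene0.png");b=cv2.imread("pics/top0.png")
x=cv2.resize(a[150:350,200:540],None,fx=2.35,fy=2.35)[:,:800]
cv2.imwrite("pics/sc.png",cv2.resize(a[150:350,270:540],None,fx=2.9,fy=2.9,interpolation=cv2.INTER_CUBIC))
cv2.imwrite("pics/tc.png",cv2.resize(b[120:320,140:500],None,fx=2.2,fy=2.2,interpolation=cv2.INTER_CUBIC))
E
```

```text
(no output)
```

View pics/sc.png

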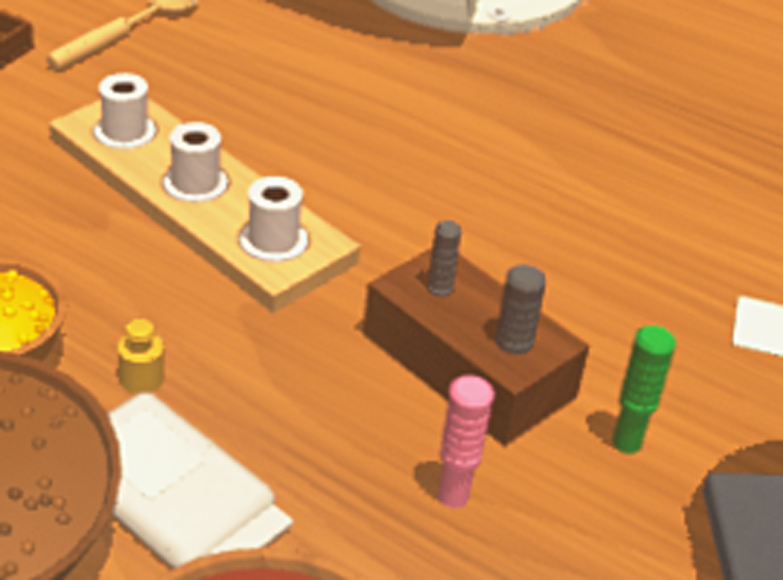

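View pics/tc.png

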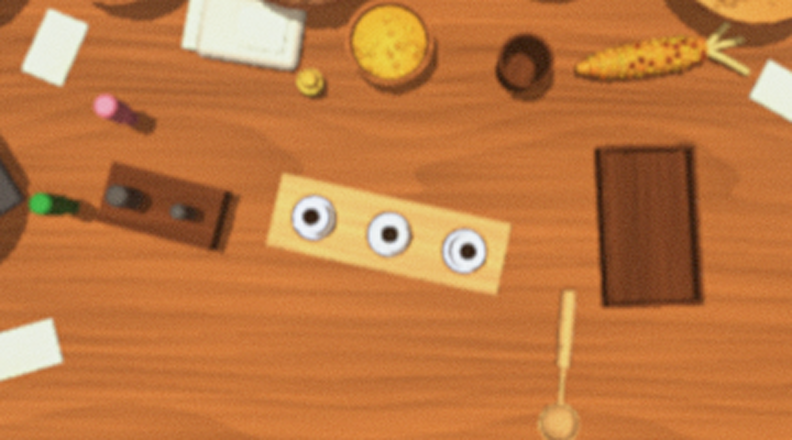

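The scene crop shows, in full-picture pixels, four candidates for the thick gauge:
- **Dark steel, thick:** at (450,257) in the stand.
- **Dark steel, thin:** at (423,239) in the stand.
- **Pink and green look-alikes:** at (429,302) and (491,284), standing free on the table.

The thick dark one fits the description, and this enlarged crop confirms it. The bushes are at top pixels (282,218), (317,226) and (351,234). The tray is at top pixel (434,223).

```bash
cat >> h.py <<'E'
def plan(P,yaw=None,n=None,cmd=None):
    """print rows (world target -> tool-frame shifts / turns), tool pointing down"""
    s=sense(); p=np.array(s["eef_pos"]) if cmd is None else np.array(cmd[:3],float)
    y=s["tcp_rot"][2] if cmd is None else cmd[3]
    d=np.asarray(P,float)-p; dy=0 if yaw is None else np.degrees((yaw-y+np.pi)%(2*np.pi)-np.pi)
    n=n or int(max(np.ceil(np.abs(d).max()/45),np.ceil(abs(dy)/9.5),1))
    for i in range(n):
        a=y+np.radians(dy)*i/n; t=d/n
        print([round(float(v),1) for v in (t[0]*np.cos(a)+t[1]*np.sin(a), t[0]*np.sin(a)-t[1]*np.cos(a), -t[2])],[0,0,round(float(-dy/n),2)])
E
python3 - <<'E'
from h import *
np.set_printoptions(precision=3,suppress=True)
K,k,T=cam("wrist"); s=sense(); o,v=ray("wrist",(320,200)); print(K,k,o,v,s["eef_pos"],s["tcp_rot"])
print(T[:3,:3])
plan([470,25,300],1.415)
plan([470,25,300],1.415,14)
E
```

```text
[[346.25    0.    317.539]
 [  0.    346.25  198.198]
 [  0.      0.      1.   ]] -0.06758387499030502 [ 266.826 -569.587  374.407] [-0.285 -0.102 -0.953] [ 195.287 -593.697  231.281] [-3.142 -0.     0.318]
[[ 0.313 -0.95   0.001]
 [-0.907 -0.299  0.298]
 [-0.283 -0.094 -0.955]]
[32.4, -35.8, -4.9] [0, 0, -4.49]
[35.2, -33.2, -4.9] [0, 0, -4.49]
[37.6, -30.3, -4.9] [0, 0, -4.49]
[39.9, -27.3, -4.9] [0, 0, -4.49]
[41.9, -24.1, -4.9] [0, 0, -4.49]
[43.7, -20.7, -4.9] [0, 0, -4.49]
[45.2, -17.3, -4.9] [0, 0, -4.49]
[46.4, -13.7, -4.9] [0, 0, -4.49]
[47.3, -10.0, -4.9] [0, 0, -4.49]
[47.9, -6.3, -4.9] [0, 0, -4.49]
[48.3, -2.5, -4.9] [0, 0, -4.49]
[48.3, 1.3, -4.9] [0, 0, -4.49]
[48.1, 5.1, -4.9] [0, 0, -4.49]
[47.5, 8.8, -4.9] [0, 0, -4.49]
[32.4, -35.8, -4.9] [0, 0, -4.49]
[35.2, -33.2, -4.9] [0, 0, -4.49]
[37.6, -30.3, -4.9] [0, 0, -4.49]
[39.9, -27.3, -4.9] [0, 0, -4.49]
[41.9, -24.1, -4.9] [0, 0, -4.49]
[43.7, -20.7, -4.9] [0, 0, -4.49]
[45.2, -17.3, -4.9] [0, 0, -4.49]
[46.4, -13.7, -4.9] [0, 0, -4.49]
[47.3, -10.0, -4.9] [0, 0, -4.49]
[47.9, -6.3, -4.9] [0, 0, -4.49]
[48.3, -2.5, -4.9] [0, 0, -4.49]
[48.3, 1.3, -4.9] [0, 0, -4.49]
[48.1, 5.1, -4.9] [0, 0, -4.49]
[47.5, 8.8, -4.9] [0, 0, -4.49]
```

Emit:
servo_tool --rows '[[85, [32.4, -35.8, -4.9], [0, 0, -4.5]], [85, [35.2, -33.2, -4.9], [0, 0, -4.5]], [85, [37.6, -30.3, -4.9], [0, 0, -4.5]], [85, [39.9, -27.3, -4.9], [0, 0, -4.5]], [85, [41.9, -24.1, -4.9], [0, 0, -4.5]], [85, [43.7, -20.7, -4.9], [0, 0, -4.5]], [85, [45.2, -17.3, -4.9], [0, 0, -4.5]], [85, [46.4, -13.7, -4.9], [0, 0, -4.5]]]'

```text
clock: 2.3
eef_pos: [352.5, -238.7, 270.9]
tcp_rot: [3.141, -0.0, 0.948]
contact_force: [-0.1, -0.2, -0.3]
opening: 0.992
```

Emit:
servo_tool --rows '[[85, [47.3, -10, -4.9], [0, 0, -4.5]], [85, [47.9, -6.3, -4.9], [0, 0, -4.5]], [60, [48.3, -2.5, -4.9], [0, 0, -4.5]], [60, [48.3, 1.3, -4.9], [0, 0, -4.5]], [60, [48.1, 5.1, -4.9], [0, 0, -4.5]], [60, [47.5, 8.8, -4.9], [0, 0, -4.5]], [60, [0, 0, 0], [0, 0, 0]]]'

```text
clock: 3.18
eef_pos: [470.3, 27.7, 300.3]
tcp_rot: [3.141, -0.001, 1.422]
contact_force: [-0.1, -0.4, 0.9]
opening: 0.705
```

```bash
python3 - <<'E'
from h import *
np.set_printoptions(precision=1,suppress=True)
s=sense(); c=cam("wrist"); f=grab_frame("wrist"); cv2.imwrite("pics/w1.png",f); np.savez("w1.npz",K=c[0],k=c[1],T=c[2])
print(s["clock"],s["eef_pos"],s["tcp_rot"],ray("wrist",(320,200),c)[0])
for t in ["bush_1_mid","gauge_mid","thin_gauge_mid","stand","rack"]:
    for d in boxes_of("wrist",t)[:5]:
        P=w("wrist",d["centre"],c); print(t,round(d["conf"],2),P,proj("wrist",P,c))
plan([500,180,300],1.415)
E
```

```text
3.175 [470.3  27.7 300.3] [ 3.1 -0.   1.4] [480.5 103.4 443.5]
bush_1_mid 0.96 [500.4 115.2  62.4] [333.9  76.2]
rack 0.8 [486.3  53.1  21. ] [327.7 132.6]
[39.7, 1.7, -0.1] [0, 0, 0.01]
[39.7, 1.7, -0.1] [0, 0, 0.01]
[39.7, 1.7, -0.1] [0, 0, 0.01]
[39.7, 1.7, -0.1] [0, 0, 0.01]
```

View pics/w1.png

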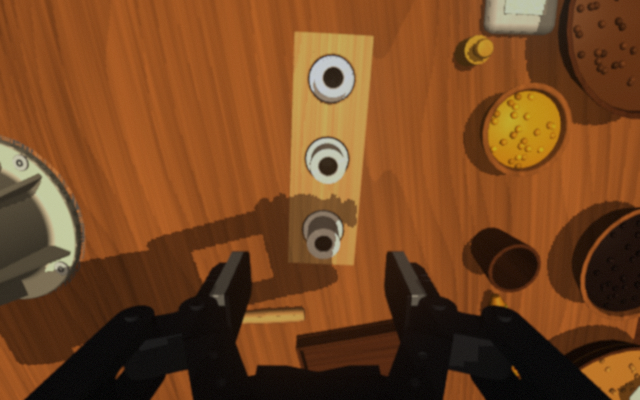

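The wrist view shows the bush mouths at about (333,77), (328,166) and (322,243). The rack runs nearly along the tool's x axis. Next I move on toward the stand.

Emit:
servo_tool --rows '[[60, [40, 2, 0], [0, 0, 0]], [60, [40, 2, 0], [0, 0, 0]], [60, [40, 2, 0], [0, 0, 0]], [60, [40, 2, 0], [0, 0, 0]], [60, [0, 0, 0], [0, 0, 0]]]'

```text
clock: 4.1
eef_pos: [501.9, 183.2, 299.7]
tcp_rot: [-3.141, -0.0, 1.418]
contact_force: [-0.7, 0.5, 0.2]
opening: 0.702
```

```bash
cat >> h.py <<'E'
def blob(f,uv,thr=60,r=22):
    u,v=map(int,uv); g=cv2.cvtColor(f,cv2.COLOR_BGR2GRAY); x0,y0=u-r,v-r
    m=(g[y0:v+r,x0:u+r]<thr).astype(np.uint8)
    n,L,S,C=cv2.connectedComponentsWithStats(m); i=1+np.argmin([np.hypot(*(C[j]-r))-0.02*S[j,4] for j in range(1,n)])
    return C[i]+[x0,y0], S[i]
E
python3 - <<'E'
from h import *
np.set_printoptions(precision=1,suppress=True)
s=sense(); c=cam("wrist"); f=grab_frame("wrist"); cv2.imwrite("pics/w2.png",f)
z=np.load("w1.npz"); c1=(z["K"],float(z["k"]),z["T"]); f1=cv2.imread("pics/w1.png")
print(s["clock"],s["eef_pos"],s["tcp_rot"])
for t in ["gauge_mid","thin_gauge_mid","stand"]:
    for d in boxes_of("wrist",t)[:5]:
        P=w("wrist",d["centre"],c); print(t,round(d["conf"],2),P,proj("wrist",P,c))
for uv in [(333,77),(328,166),(322,243)]:
    a,S=blob(f1,uv); P=onz("wrist",a,62,c1); q=proj("wrist",P,c); print(a,S,P,q)
    try:
        b,S2=blob(f,q); print("  2nd",b,S2,tri([ray("wrist",a,c1),ray("wrist",b,c)]),onz("wrist",b,62,c))
    except Exception as e: print(e)
E
```

```text
4.1 [501.9 183.2 299.7] [-3.1 -0.   1.4]
gauge_mid 0.94 [516.4 322.9 112. ] [310.6  15.4]
gauge_mid 0.49 [618.1 342.1  15. ] [398.8   1.3]
thin_gauge_mid 0.66 [501.3 260.6 105.4] [305.   90.5]
thin_gauge_mid 0.53 [518.2 321.4 111.2] [312.9  17. ]
stand 0.7 [504.  286.4  52.1] [305.4  65.4]
[332.6  77.1] [ 13  13  18  19 271] [499.  114.6  62. ] [324.4 218.9]
  2nd [324.7 218.9] [ 14  15  18  16 221] [499.1 114.5  62. ] [499.3 114.5  62. ]
[327.7 165.9] [ 14  14  17  17 220] [480.5  21.2  62. ] [320.6 289.3]
  2nd [320.6 289.2] [ 15  16  16  14 179] [480.5  21.1  61.7] [480.5  21.3  62. ]
[323.  243.2] [ 15  15  17  15 200] [461.8 -71.8  62. ] [317.1 349.7]
  2nd [317.4 349.5] [ 16  18  14  10 111] [461.9 -72.2  61.2] [462.2 -71.6  62. ]
```

View pics/w2.png

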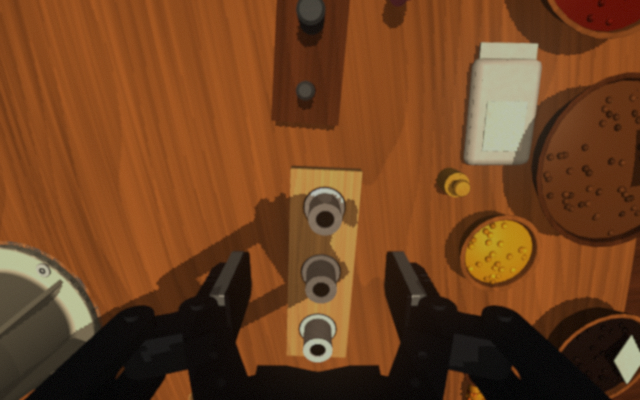

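Triangulated mouths: B1 (499.1,114.5), B2 (480.5,21.2) and B3 (461.9,-72.0), at z ≈ 62 and 95 mm apart, which all match the text. The thick gauge's top is at (311,15) in this picture. I'll get a closer view of it.

Emit:
servo_tool --rows '[[60, [30, 5, 20], [0, 0, 1.3]], [60, [30, 5, 20], [0, 0, 1.3]], [60, [0, 0, 10], [0, 0, 0]], [60, [0, 0, 0], [0, 0, 0]]]'

```text
clock: 4.8
eef_pos: [520.6, 238.2, 249.2]
tcp_rot: [-3.14, 0.001, 1.372]
contact_force: [-0.0, -0.2, 0.1]
opening: 0.701
```

```bash
cat > g.py <<'E'
from h import *
np.set_printoptions(precision=1,suppress=True)
s=sense(); c=cam("wrist"); f=grab_frame("wrist"); cv2.imwrite("pics/w3.png",f); np.savez("w3.npz",K=c[0],k=c[1],T=c[2])
print(s["clock"],s["eef_pos"],s["tcp_rot"])
for t in ["gauge_mid","thin_gauge_mid"]:
    for d in boxes_of("wrist",t)[:3]:
        P=w("wrist",d["centre"],c); print(t,round(d["conf"],2),P,proj("wrist",P,c))
q=proj("wrist",[516.5,323,110],c); print(q)
u,v=map(int,q); x0=max(0,u-100); y0=max(0,v-75); 
cv2.imwrite("pics/w3c.png",cv2.resize(f[y0:y0+150,x0:x0+200],None,fx=4,fy=4,interpolation=cv2.INTER_CUBIC)); print(x0,y0)
E
python3 g.py
```

```text
4.8 [520.6 238.2 249.2] [-3.1  0.   1.4]
gauge_mid 0.91 [619.2 349.8  99.6] [414.4  21.5]
gauge_mid 0.57 [520.7 327.1 109.1] [296.2  75.9]
thin_gauge_mid 0.91 [501.3 261.2 103.8] [290.8 161.1]
[292.   82.3]
192 7
```

View pics/w3c.png

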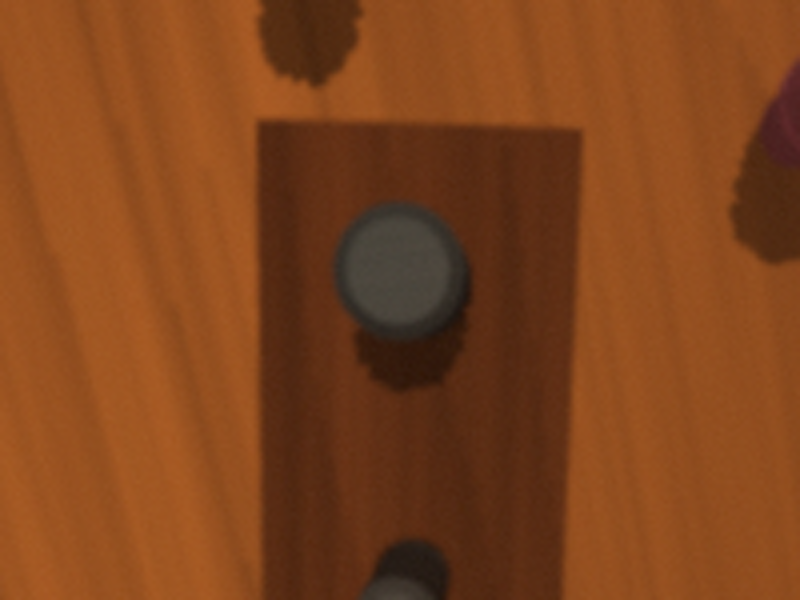

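The thick dark gauge stands in the stand, with its handle top centred at about (290.4,73.6). The pink and green look-alikes are clear of it.

```bash
python3 - <<'E'
from h import *
np.set_printoptions(precision=1,suppress=True)
z=np.load("w3.npz"); c=(z["K"],float(z["k"]),z["T"]); a=(290.4,73.6)
P=onz("wrist",a,110,c); print(P)
# same point in w2: wrist pose then was translation/rotation of this one; rebuild from tcp
from scipy.spatial.transform import Rotation as R
def tcp(p,rpy): M=np.eye(4); M[:3,:3]=R.from_euler("xyz",rpy).as_matrix(); M[:3,3]=p; return M
M3=tcp([520.6,238.2,249.2],[-3.14,.001,1.372]); X=c[2]@M3
c2=(c[0],c[1],X@np.linalg.inv(tcp([501.9,183.2,299.7],[-3.141,0,1.418])))
q=proj("wrist",P,c2); print(q)
f=cv2.imread("pics/w2.png"); g=cv2.cvtColor(f,cv2.COLOR_BGR2GRAY)
hsv=cv2.cvtColor(f,cv2.COLOR_BGR2HSV); m=((hsv[...,1]<70)&(g<110)).astype(np.uint8)[0:45,285:340]
n,L,S,C=cv2.connectedComponentsWithStats(m); print(S[1:],C[1:]+[285,0])
m=((hsv[...,1]<70)&(g>55)&(g<130)).astype(np.uint8)[0:45,285:340]
n,L,S,C=cv2.connectedComponentsWithStats(m); i=1+np.argmax(S[1:,4]); b=C[i]+[285,0]; print("light",S[i],b, tri([ray("wrist",a,c),ray("wrist",b,c2)]))
f=cv2.imread("pics/w3.png"); g=cv2.cvtColor(f,cv2.COLOR_BGR2GRAY)[50:100,265:315]; print(g[23,::2],g[::2,25])
plan([P[0],P[1],150],1.372); plan([P[0],P[1],71],1.372)
E
```

```text
[516.7 329.6 110. ]
[309.6   7.4]
[[ 12   0  27  27 578]
 [ 17  27   1   1   1]
 [ 20  28   1   1   1]] [[310.4  11.4]
 [302.   27. ]
 [305.   28. ]]
light [ 14   0  23  21 400] [310.1   9. ] [516.6 329.8 103.5]
[50 53 59 58 58 52 50 66 71 68 71 71 71 72 70 70 71 71 72 69 47 44 43 56
 57] [57 55 55 56 53 57 69 70 70 70 71 72 72 70 71 70 71 71 68 51 42 35 31 32
 32]
[29.4, -7.6, 33.6] [0, 0, -0.02]
[29.4, -7.6, 33.6] [0, 0, -0.02]
[29.4, -7.6, 33.6] [0, 0, -0.02]
[22.0, -5.7, 44.9] [0, 0, -0.01]
[22.0, -5.7, 44.9] [0, 0, -0.01]
[22.0, -5.7, 44.9] [0, 0, -0.01]
[22.0, -5.7, 44.9] [0, 0, -0.01]
```

Emit:
servo_tool --rows '[[60, [29.5, -7.6, 33], [0, 0, 0]], [60, [29.5, -7.6, 33], [0, 0, 0]], [60, [29.4, -7.6, 33], [0, 0, 0]], [60, [0, 0, 30], [0, 0, 0]], [60, [0, 0, 30], [0, 0, 0]], [60, [0, 0, 24], [0, 0, 0]], [60, [0, 0, 0], [0, 0, 0]]]'

```text
clock: 5.82
eef_pos: [515.7, 329.8, 66.1]
tcp_rot: [-3.14, 0.002, 1.372]
contact_force: [1.3, 0.4, 0.0]
opening: 0.7
```

Emit:
servo_tool --rows '[[20, [0, 0, 0], [0, 0, 0]], [20, [0, 0, 0], [0, 0, 0]], [20, [0, 0, 0], [0, 0, 0]], [20, [0, 0, 0], [0, 0, 0]], [20, [0, 0, 0], [0, 0, 0]]]' --force 50

```text
clock: 6.45
eef_pos: [517.2, 331.3, 68.6]
tcp_rot: [3.14, -0.002, 1.372]
contact_force: [-0.0, -0.0, 6.7]
opening: 0.288
```

Emit:
servo_tool --rows '[[20, [0, 0, -15], [0, 0, 0]], [20, [0, 0, -30], [0, 0, 0]], [20, [0, 0, -35], [0, 0, 0]], [20, [0, 0, -20], [0, 0, 0]], [20, [0, 0, 0], [0, 0, 0]]]'

```text
clock: 7.08
eef_pos: [517.3, 331.4, 169.3]
tcp_rot: [3.139, -0.003, 1.372]
contact_force: [0.1, -0.2, -3.0]
opening: 0.291
```

```bash
python3 - <<'E'
from h import *
s=sense(); print(s["clock"],s["eef_pos"],s["contact_force"],s["opening"])
plan([499.1,114.5,150],1.372)
E
```

```text
7.075 [517.30898207 331.40395013 169.3452564 ] [ 0.05953402 -0.20812664 -2.96350436] 0.2913296294360077
[-43.2, 5.0, 3.9] [0, 0, 0.0]
[-43.2, 5.0, 3.9] [0, 0, 0.0]
[-43.2, 5.0, 3.9] [0, 0, 0.0]
[-43.2, 5.0, 3.9] [0, 0, 0.0]
[-43.2, 5.0, 3.9] [0, 0, 0.0]
```

Emit:
servo_tool --rows '[[20, [-43.2, 5, 4], [0, 0, 0]], [20, [-43.2, 5, 4], [0, 0, 0]], [20, [-43.2, 5, 4], [0, 0, 0]], [20, [-43.2, 5, 4], [0, 0, 0]], [20, [-43.2, 5, 4], [0, 0, 0]], [20, [0, 0, 0], [0, 0, 0]], [20, [0, 0, 0], [0, 0, 0]]]'

```text
clock: 7.95
eef_pos: [498.1, 114.2, 146.5]
tcp_rot: [-3.141, -0.0, 1.371]
contact_force: [-0.3, 1.2, -2.9]
opening: 0.291
```

```bash
python3 - <<'E'
from h import *
np.set_printoptions(precision=1,suppress=True)
s=sense(); c=cam("wrist"); f=grab_frame("wrist"); np.savez("w4.npz",K=c[0],k=c[1],T=c[2]); cv2.imwrite("pics/w4.png",f)
p=s["eef_pos"]; print(s["clock"],p,s["tcp_rot"])
for dz in (30,0,-18.6,-58.6): print(dz,proj("wrist",p+[0,0,dz],c))
print("mouth",proj("wrist",[499.1,114.5,62],c))
x0,y0=220,130
cv2.imwrite("pics/w4c.png",cv2.resize(f[y0:y0+150,x0:x0+200],None,fx=4,fy=4,interpolation=cv2.INTER_CUBIC))
E
```

```text
7.95 [498.1 114.2 146.5] [-3.1 -0.   1.4]
30 [319.7 301. ]
0 [319.3 263.4]
-18.6 [319.1 246.1]
-58.6 [318.8 218.4]
mouth [320.  204.5]
```

View pics/w4c.png

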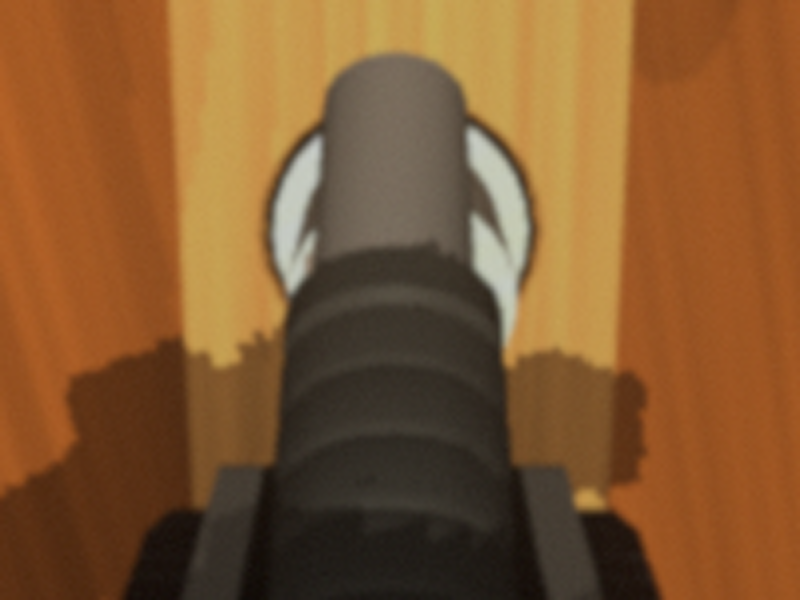

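The gripped gauge, tip at about (319,143) and shoulder rim at about (319,192), leans toward the camera in the fingers. A straight hold would put the tip near row 201. I'll fit the lean and counter it by turning the tool.

```bash
cat > tilt.py <<'E'
from h import *
from scipy.spatial.transform import Rotation as R
from scipy.optimize import least_squares
np.set_printoptions(precision=2,suppress=True)
def fit(c,p,rpy,tip,sh,x0=0):
    M=R.from_euler("xyz",rpy).as_matrix()
    def pt(th,L,r): return np.asarray(p)+M@(np.array([x0,0,-19])+L*np.array([np.sin(th),0,np.cos(th)])+r*np.array([np.cos(th),0,-np.sin(th)]))
    def e(q): return [proj("wrist",pt(q[0],q[1]+39,10),c)[1]-tip, proj("wrist",pt(q[0],q[1],13),c)[1]-sh]
    r=least_squares(e,[0.3,38]); th,L=r.x
    return np.degrees(th),L,r.cost,pt(th,L+40,0),pt(th,L,0)
E
python3 - <<'E'
from tilt import *
z=np.load("w4.npz"); c=(z["K"],float(z["k"]),z["T"])
for x0 in (-2,0,2):
    for sh in (190,192.4): print(x0,sh,*fit(c,[498.1,114.2,146.5],[-3.141,0,1.371],143.2,sh,x0))
E
```

```text
-2 190 29.83569853671495 44.55853935132751 1.6155871338926322e-27 [506.02 153.48  92.15] [502.09 133.97 126.85]
-2 192.4 31.201818681099265 42.357986256803315 0.0 [506.14 154.06  95.06] [502.05 133.75 129.27]
0 190 29.377896519045162 42.10496180370709 3.2311742677852644e-27 [506.06 153.68  93.95] [502.19 134.45 128.81]
0 192.4 30.731904673011485 39.95582709508403 3.6350710512584224e-27 [506.18 154.25  96.77] [502.14 134.21 131.16]
2 190 28.911736575452075 39.619860301424694 2.0194839173657902e-27 [506.11 153.89  95.8 ] [502.29 134.94 130.82]
2 192.4 30.253394513253227 37.52373983140442 4.0389678347315804e-28 [506.22 154.45  98.53] [502.24 134.69 133.09]
```

Emit:
servo_tool --rows '[[20, [0, 0, 0], [0, 0, 0]], [20, [0, 0, 0], [0, -7.5, 0]], [20, [0, 0, 0], [0, -7.5, 0]], [20, [0, 0, 0], [0, -7.5, 0]], [20, [0, 0, 0], [0, -7.5, 0]], [20, [0, 0, 0], [0, 0, 0]]]' --force 100

```text
clock: 8.75
eef_pos: [498.3, 116.5, 145.6]
tcp_rot: [-3.14, 0.524, 1.376]
contact_force: [-0.3, -0.5, -2.1]
opening: 0.281
```

```bash
cat > w5.py <<'E'
from tilt import *
s=sense(); c=cam("wrist"); f=grab_frame("wrist"); cv2.imwrite("pics/w5.png",f); np.savez("w5.npz",K=c[0],k=c[1],T=c[2])
p=s["eef_pos"]; M=R.from_euler("xyz",s["tcp_rot"]).as_matrix(); print(s["clock"],p,s["tcp_rot"],s["qpos"],s["contact_force"],s["opening"]); print(M)
# pin edges: tip row along center column, with gray profile
g=cv2.GaussianBlur(cv2.cvtColor(f,cv2.COLOR_BGR2GRAY),(3,3),0); print(g[130:215,318])
print("mouth",proj("wrist",[499.1,114.5,62],c))
gp=p-19*M[:,2]; print("gp",gp, "target delta tool", M.T@(np.array([499.1,114.5,62+15+79.5])-gp))
E
python3 w5.py
```

```text
8.75 [498.26 116.5  145.56] [-3.14  0.52  1.38] [ 0.49  0.47  1.79 -0.42  1.26  0.89] [-0.29 -0.46 -2.11] 0.2810331729664274
[[ 0.17  0.98 -0.1 ]
 [ 0.85 -0.19 -0.49]
 [-0.5  -0.   -0.87]]
[133 134 135 134 130 116  89  58  38  32  33  39  51  65  72  74  75  75
  75  74  74  74  75  75  76  75  75  76  76  76  75  76  76  76  76  76
  76  76  75  75  76  76  76  76  76  76  76  76  76  77  77  77  77  77
  77  77  76  77  77  75  69  60  51  47  46  46  46  46  46  47  49  52
  54  55  54  52  48  46  45  44  45  45  45  45  44]
mouth [320.83 149.75]
gp [500.12 125.81 162.01] target delta tool [-7.03  1.2  10.42]
```

Emit:
servo_tool --rows '[[20, [-3.5, 0.6, 5], [0, 0, 0]], [20, [-3.5, 0.6, 5], [0, 0, 0]], [20, [0, 0, 0], [0, 0, 0]], [20, [0, 0, 0], [0, 0, 0]]]'

```text
clock: 9.3
eef_pos: [497.3, 102.7, 142.0]
tcp_rot: [3.141, 0.523, 1.371]
contact_force: [0.9, 0.8, -2.1]
opening: 0.283
```

```bash
python3 w5.py; python3 - <<'E'
import cv2
f=cv2.imread("pics/w5.png"); cv2.imwrite("pics/w5c.png",cv2.resize(f[80:230,220:420],None,fx=4,fy=4,interpolation=cv2.INTER_CUBIC))
E
```

```text
9.3 [497.31 102.66 141.99] [3.14 0.52 1.37] [ 0.47  0.47  1.8  -0.43  1.24  0.88] [ 0.92  0.84 -2.09] 0.2829587107701637
[[ 0.17  0.98 -0.1 ]
 [ 0.85 -0.2  -0.49]
 [-0.5   0.   -0.87]]
[31 31 31 31 31 31 31 31 31 31 32 38 50 64 72 74 74 75 74 74 74 75 75 75
 75 75 75 76 75 75 76 76 75 75 75 76 76 76 76 76 76 76 75 75 75 76 76 76
 76 76 76 76 77 77 76 76 77 77 76 74 68 58 50 46 46 46 46 45 45 46 49 52
 54 54 54 51 48 46 45 44 44 44 44 45 44]
mouth [317.72 135.61]
gp [499.18 111.96 158.45] target delta tool [ 3.12 -0.59  0.46]
```

View pics/w5c.png

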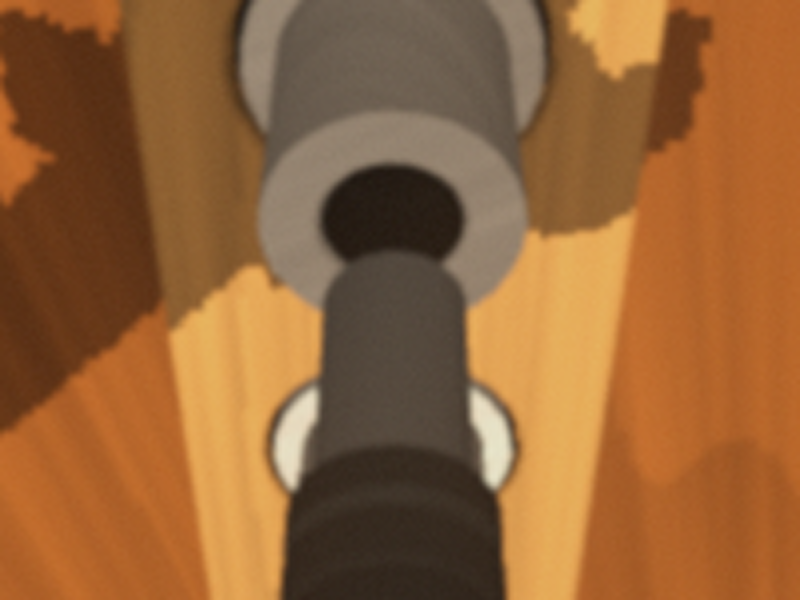

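The tip (crop 395,250) hovers just in front of the mouth, with the bore centred at crop (393,217), full (318,134). They line up sideways within 0.5 px.

```bash
cat > aim.py <<'E'
from tilt import *
import sys
def aim(B,tip,sh,zt):
    z=np.load("w5.npz"); c=(z["K"],float(z["k"]),z["T"]); s=sense(); p=s["eef_pos"]; M=R.from_euler("xyz",s["tcp_rot"]).as_matrix()
    for x0 in (-2,0,2):
        th,L,_,T,S=fit(c,p,s["tcp_rot"],tip,sh,x0); print(x0,th,L,"tip",T,"sh",S,"axis",(T-S)/40,"delta",M.T@(np.r_[B,zt]-T),"down1:",M.T@[0,0,-1.])
if __name__=="__main__":
    aim([499.1,114.5],142.2,190.7,66)
E
python3 aim.py
```

```text
-2 30.87496569401624 43.031164524973704 tip [499.16 111.74  76.39] sh [499.02 111.12 116.38] axis [ 0.    0.02 -1.  ] delta [ 7.52 -0.61  7.66] down1: [ 0.5  -0.    0.87]
0 30.409003515363015 40.60949741070291 tip [499.37 112.76  77.8 ] sh [499.29 112.46 117.8 ] axis [ 0.    0.01 -1.  ] delta [ 7.33 -0.61  9.4 ] down1: [ 0.5  -0.    0.87]
2 29.934492388576547 38.15731370030997 tip [499.58 113.81  79.25] sh [499.57 113.83 119.25] axis [ 0. -0. -1.] delta [ 7.13 -0.61 11.19] down1: [ 0.5  -0.    0.87]
```

Emit:
servo_tool --rows '[[20, [3.6, -0.2, 4.7], [0, 0, 0]], [20, [3.6, -0.2, 4.7], [0, 0, 0]], [20, [0, 0, 0], [0, 0, 0]], [20, [0, 0, 0], [0, 0, 0]]]'

```text
clock: 9.85
eef_pos: [497.1, 104.7, 129.9]
tcp_rot: [-3.141, 0.524, 1.372]
contact_force: [-0.5, 0.6, -2.2]
opening: 0.28
```

```bash
python3 w5.py; python3 aim.py; python3 - <<'E'
import cv2
f=cv2.imread("pics/w5.png"); cv2.imwrite("pics/w6c.png",cv2.resize(f[90:210,240:400],None,fx=5,fy=5,interpolation=cv2.INTER_CUBIC))
E
```

```text
9.85 [497.1  104.66 129.86] [-3.14  0.52  1.37] [ 0.47  0.48  1.81 -0.43  1.23  0.9 ] [-0.47  0.58 -2.18] 0.28000045718832506
[[ 0.17  0.98 -0.1 ]
 [ 0.85 -0.2  -0.49]
 [-0.5  -0.   -0.87]]
[132 133 133 132 127 109  79  50  34  30  31  37  49  63  71  73  73  73
  73  73  74  74  74  74  73  74  74  74  74  74  74  74  74  74  74  74
  74  74  74  75  75  74  75  75  74  74  74  75  75  75  75  75  76  76
  76  76  76  76  76  73  67  58  50  46  45  45  45  45  45  46  48  51
  53  54  53  51  47  44  44  44  44  44  43  43  43]
mouth [318.92 151.18]
gp [498.98 113.98 146.31] target delta tool [-4.63  0.02 -9.09]
-2 30.90937908100694 43.31485796828756 tip [498.95 113.58  64.11] sh [498.82 112.96 104.11] axis [ 0.    0.02 -1.  ] delta [-0.13 -0.03 -2.1 ] down1: [0.5  0.   0.87]
0 30.44429190270857 40.89669056234229 tip [499.15 114.59  65.52] sh [499.09 114.29 105.52] axis [ 0.    0.01 -1.  ] delta [-0.33 -0.03 -0.36] down1: [0.5  0.   0.87]
2 29.970701229255596 38.448213818983895 tip [499.36 115.64  66.97] sh [499.37 115.66 106.97] axis [-0. -0. -1.] delta [-0.53 -0.03  1.42] down1: [0.5  0.   0.87]
```

View pics/w6c.png

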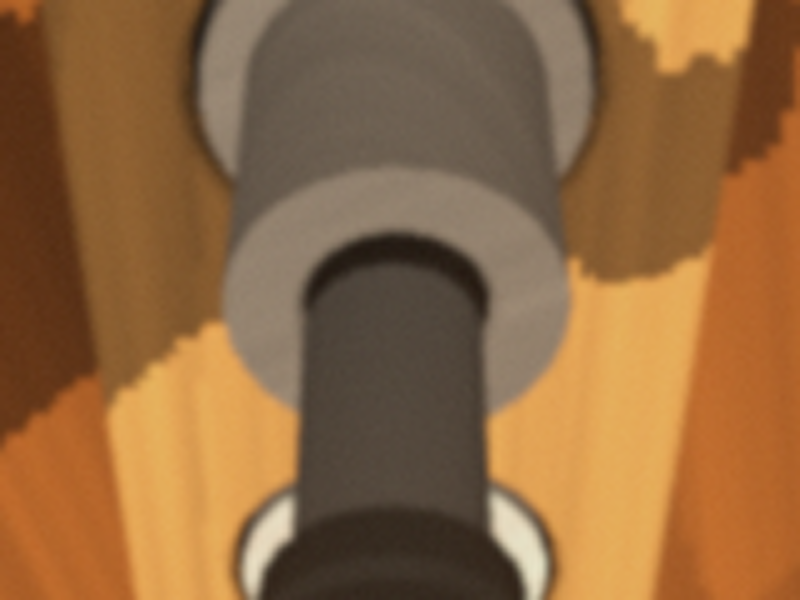

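The tip sits concentric over the bore at crop (395,235–300). I'll descend in small steps and watch the force.

Emit:
servo_tool --rows '[[20, [1, 0, 1.7], [0, 0, 0]], [20, [1, 0, 1.7], [0, 0, 0]], [20, [1, 0, 1.7], [0, 0, 0]], [20, [1, 0, 1.7], [0, 0, 0]], [20, [0, 0, 0], [0, 0, 0]]]'

```text
clock: 10.52
eef_pos: [497.0, 104.6, 121.9]
tcp_rot: [-3.141, 0.524, 1.372]
contact_force: [0.6, -0.7, -3.5]
opening: 0.284
```

Emit:
servo_tool --rows '[[20, [1, 0, 1.7], [0, 0, 0]], [20, [1, 0, 1.7], [0, 0, 0]], [20, [1, 0, 1.7], [0, 0, 0]], [20, [1, 0, 1.7], [0, 0, 0]], [20, [0, 0, 0], [0, 0, 0]]]'

```text
clock: 11.15
eef_pos: [497.1, 104.7, 114.0]
tcp_rot: [-3.141, 0.524, 1.372]
contact_force: [0.2, -1.1, -3.9]
opening: 0.282
```

Emit:
servo_tool --rows '[[20, [0.75, 0, 1.3], [0, 0, 0]], [20, [0.75, 0, 1.3], [0, 0, 0]], [20, [0.75, 0, 1.3], [0, 0, 0]], [20, [0.5, 0, 0.87], [0, 0, 0]], [20, [0.5, 0, 0.87], [0, 0, 0]], [20, [0, 0, 0], [0, 0, 0]]]'

```text
clock: 11.9
eef_pos: [497.1, 104.8, 107.6]
tcp_rot: [-3.142, 0.524, 1.372]
contact_force: [0.0, -0.7, -3.3]
opening: 0.283
```

Emit:
servo_tool --rows '[[20, [0.5, 0, 0.87], [0, 0, 0]], [20, [0.5, 0, 0.87], [0, 0, 0]], [20, [0.5, 0, 0.87], [0, 0, 0]], [20, [0.5, 0, 0.87], [0, 0, 0]]]'

```text
clock: 12.4
eef_pos: [497.5, 104.4, 106.8]
tcp_rot: [3.14, 0.526, 1.371]
contact_force: [-5.8, 1.9, 34.9]
opening: 0.282
```

The gauge stopped at 18 mm depth with a firm reaction, so B1 is a narrow bush. I'll back off, rise and move over B2.

Emit:
servo_tool --rows '[[20, [-2, 0, -3.5], [0, 0, 0]], [20, [-2.5, 0, -4.3], [0, 0, 0]], [20, [-4, 0, -7], [0, 0, 0]], [20, [-4.5, 0, -7.8], [0, 0, 0]], [20, [-3, 0, -5.2], [0, 0, 0]], [20, [-1.5, 0, -2.6], [0, 0, 0]], [20, [0, 0, 0], [0, 0, 0]]]'

```text
clock: 13.28
eef_pos: [497.2, 104.8, 138.9]
tcp_rot: [3.141, 0.523, 1.372]
contact_force: [0.7, -0.5, -3.2]
opening: 0.285
```

Emit:
servo_tool --rows '[[20, [-6.6, 0.1, 3.8], [0, 0, 0]], [20, [-14, 0.1, 8.1], [0, 0, 0]], [20, [-20.6, 0.1, 11.9], [0, 0, 0]], [20, [-20.6, 0.1, 11.9], [0, 0, 0]], [20, [-14, 0, 8.1], [0, 0, 0]], [20, [-6.6, 0, 3.8], [0, 0, 0]], [20, [0, 0, 0], [0, 0, 0]]]'

```text
clock: 14.15
eef_pos: [478.7, 11.0, 138.8]
tcp_rot: [3.141, 0.523, 1.371]
contact_force: [-0.3, -0.8, -2.4]
opening: 0.284
```

```bash
sed -i 's/499.1,114.5/480.5,21.2/' w5.py aim.py; python3 w5.py; python3 aim.py; python3 - <<'E'
import cv2
f=cv2.imread("pics/w5.png"); cv2.imwrite("pics/w7c.png",cv2.resize(f[90:210,240:400],None,fx=5,fy=5,interpolation=cv2.INTER_CUBIC))
E
```

```text
14.15 [478.73  11.01 138.84] [3.14 0.52 1.37] [ 0.33  0.4   1.92 -0.49  1.15  0.81] [-0.28 -0.81 -2.39] 0.2843312502796048
[[ 0.17  0.98 -0.1 ]
 [ 0.85 -0.2  -0.49]
 [-0.5   0.   -0.87]]
[29 28 28 29 29 28 29 29 29 29 31 36 49 62 70 72 73 73 73 72 73 73 73 73
 73 73 73 73 74 73 73 74 73 73 73 74 74 73 73 74 74 74 74 74 73 74 74 74
 74 74 74 74 74 74 74 74 74 74 75 73 67 57 49 45 44 44 44 44 44 44 47 50
 52 54 53 50 46 44 43 43 43 43 43 43 43]
mouth [318.25 141.06]
gp [480.61  20.31 155.29] target delta tool [ 0.13 -0.28 -1.47]
-2 30.772035796211892 42.76709392554706 tip [480.75  20.23  73.49] sh [480.62  19.69 113.49] axis [ 0.    0.01 -1.  ] delta [ 4.52 -0.44  6.04] down1: [ 0.5  -0.    0.87]
0 30.304841029615297 40.34134430892478 tip [480.96  21.26  74.91] sh [480.89  21.03 114.91] axis [ 0.    0.01 -1.  ] delta [ 4.33 -0.44  7.79] down1: [ 0.5  -0.    0.87]
2 29.829039979144458 37.88480163020688 tip [481.17  22.31  76.37] sh [481.17  22.41 116.37] axis [-0. -0. -1.] delta [ 4.13 -0.44  9.59] down1: [ 0.5  -0.    0.87]
```

View pics/w7c.png

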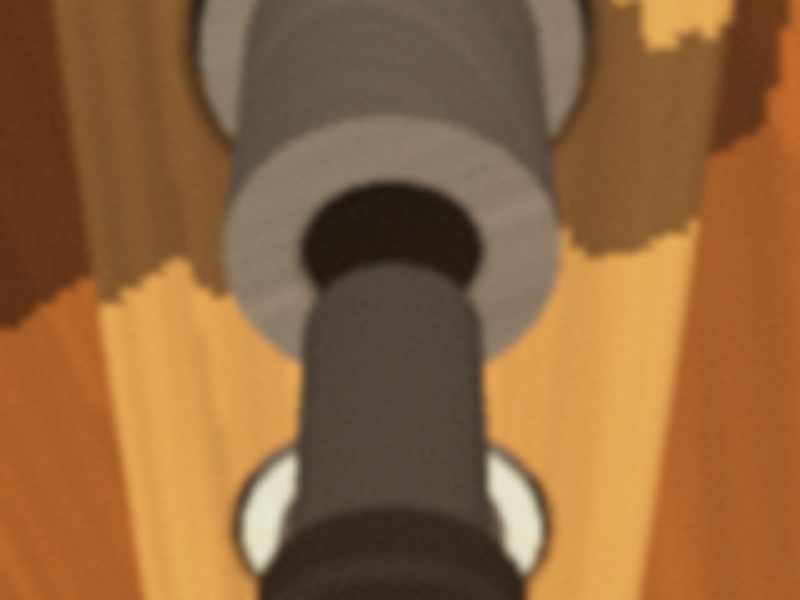

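The gauge held its alignment and is centred on B2's bore (crop 392,240) within half a millimetre. I'm descending.

Emit:
servo_tool --rows '[[20, [1.5, -0.2, 2.6], [0, 0, 0]], [20, [1.5, -0.2, 2.6], [0, 0, 0]], [20, [1.2, 0, 2.1], [0, 0, 0]], [20, [1, 0, 1.7], [0, 0, 0]], [20, [1, 0, 1.7], [0, 0, 0]], [20, [1, 0, 1.7], [0, 0, 0]], [20, [0, 0, 0], [0, 0, 0]]]'

```text
clock: 15.08
eef_pos: [478.3, 11.4, 124.3]
tcp_rot: [-3.141, 0.524, 1.372]
contact_force: [0.3, -0.5, -3.5]
opening: 0.283
```

Emit:
servo_tool --rows '[[20, [1, 0, 1.7], [0, 0, 0]], [20, [1, 0, 1.7], [0, 0, 0]], [20, [1, 0, 1.7], [0, 0, 0]], [20, [1, 0, 1.7], [0, 0, 0]], [20, [1, 0, 1.7], [0, 0, 0]], [20, [0, 0, 0], [0, 0, 0]]]'

```text
clock: 15.82
eef_pos: [478.3, 11.6, 114.3]
tcp_rot: [-3.141, 0.524, 1.372]
contact_force: [0.2, -1.3, -2.0]
opening: 0.286
```

Emit:
servo_tool --rows '[[20, [0.75, 0, 1.3], [0, 0, 0]], [20, [0.75, 0, 1.3], [0, 0, 0]], [20, [0.75, 0, 1.3], [0, 0, 0]], [20, [0.5, 0, 0.87], [0, 0, 0]], [20, [0.5, 0, 0.87], [0, 0, 0]], [20, [0.5, 0, 0.87], [0, 0, 0]], [20, [0.5, 0, 0.87], [0, 0, 0]]]'

```text
clock: 16.7
eef_pos: [478.4, 11.6, 106.0]
tcp_rot: [3.141, 0.524, 1.372]
contact_force: [0.7, -1.3, -2.3]
opening: 0.28
```

Emit:
servo_tool --rows '[[20, [0.5, 0, 0.87], [0, 0, 0]], [20, [0.5, 0, 0.87], [0, 0, 0]], [20, [0.5, 0, 0.87], [0, 0, 0]], [20, [0, 0, 0], [0, 0, 0]]]'

```text
clock: 17.2
eef_pos: [478.3, 11.6, 102.9]
tcp_rot: [-3.141, 0.524, 1.372]
contact_force: [0.0, -0.5, -3.1]
opening: 0.281
```

It has passed the step depth freely, so B2 is the maize bush. I'll continue to the shoulder.

Emit:
servo_tool --rows '[[20, [1, 0, 1.7], [0, 0, 0]], [20, [1, 0, 1.7], [0, 0, 0]], [20, [1, 0, 1.7], [0, 0, 0]], [20, [1, 0, 1.7], [0, 0, 0]], [20, [1, 0, 1.7], [0, 0, 0]], [20, [1, 0, 1.7], [0, 0, 0]], [20, [1, 0, 1.7], [0, 0, 0]], [20, [0, 0, 0], [0, 0, 0]]]'

```text
clock: 18.2
eef_pos: [478.3, 11.8, 89.0]
tcp_rot: [-3.141, 0.523, 1.372]
contact_force: [0.0, -0.8, -4.0]
opening: 0.281
```

Emit:
servo_tool --rows '[[20, [0.5, 0, 0.87], [0, 0, 0]], [20, [0.5, 0, 0.87], [0, 0, 0]], [20, [0.5, 0, 0.87], [0, 0, 0]], [20, [0, 0, 0], [0, 0, 0]]]'

```text
clock: 18.7
eef_pos: [478.4, 11.7, 86.1]
tcp_rot: [-3.142, 0.523, 1.372]
contact_force: [-0.0, -0.5, -3.5]
opening: 0.283
```

Emit:
servo_tool --rows '[[20, [0.25, 0, 0.43], [0, 0, 0]], [20, [0.25, 0, 0.43], [0, 0, 0]], [20, [0.25, 0, 0.43], [0, 0, 0]], [20, [0.25, 0, 0.43], [0, 0, 0]]]'

```text
clock: 19.2
eef_pos: [478.5, 11.6, 85.1]
tcp_rot: [3.141, 0.525, 1.372]
contact_force: [-3.9, 1.6, 13.3]
opening: 0.282
```

Shoulder contact came at TCP z = 85, as predicted, with 13 N. I'm releasing and retreating along the tool axis.

Emit:
servo_tool --rows '[[50, [0, 0, 0], [0, 0, 0]], [50, [0, 0, 0], [0, 0, 0]], [50, [0, 0, 0], [0, 0, 0]], [50, [0, 0, -15], [0, 0, 0]], [50, [0, 0, -35], [0, 0, 0]], [50, [0, 0, -40], [0, 0, 0]], [50, [0, 0, -20], [0, 0, 0]], [50, [0, 0, 0], [0, 0, 0]]]' --force 60

```text
clock: 20.2
eef_pos: [490.4, 66.9, 181.1]
tcp_rot: [3.138, 0.521, 1.371]
contact_force: [0.4, -0.2, 0.0]
opening: 0.579
```

Emit:
servo_tool --rows '[[75, [-10, 0, -10], [0, 10, 0]], [75, [-10, 0, -10], [0, 10, 0]], [75, [-10, 0, -10], [0, 10, 0]], [75, [0, 0, 0], [0, 0, 0]]]'

```text
clock: 20.7
eef_pos: [485.3, 45.4, 218.2]
tcp_rot: [3.14, -0.001, 1.366]
contact_force: [-0.7, 0.5, 0.1]
opening: 0.879
```

```bash
cat > look.py <<'E'
from h import *
import sys
np.set_printoptions(precision=1,suppress=True)
s=sense(); c=cam("wrist"); f=grab_frame("wrist"); n=sys.argv[1]; cv2.imwrite(f"pics/{n}.png",f); np.savez(n+".npz",K=c[0],k=c[1],T=c[2])
print(s["clock"],s["eef_pos"],s["tcp_rot"],s["contact_force"])
t=grab_frame("top"); cv2.imwrite(f"pics/{n}t.png",t)
for P in ([499.1,114.5,62],[480.5,21.2,122],[480.5,21.2,62],[461.9,-72,62]):
    print(P,proj("wrist",P,c),proj("top",P))
g=cv2.imread("pics/scene0.png") if 0 else grab_frame("scene"); cv2.imwrite(f"pics/{n}s.png",g)
q=np.hstack([cv2.resize(g[150:290,270:470],(400,280)),cv2.resize(t[180:280,240:383],(400,280))])
cv2.imwrite(f"pics/{n}m.png",np.vstack([cv2.resize(f[:,64:576],(800,625))[:320],q]))
E
python3 look.py w8
```

```text
20.7 [485.3  45.4 218.2] [ 3.1 -0.   1.4] [-0.7  0.5  0.1]
[499.1, 114.5, 62] [317.5  98. ] [281.6 218.6]
[480.5, 21.2, 122] [318.6 231.7] [317.6 226.4]
[480.5, 21.2, 62] [318.2 206. ] [317.3 226.5]
[461.9, -72, 62] [318.8 296.1] [353.  234.3]
```

View pics/w8m.png

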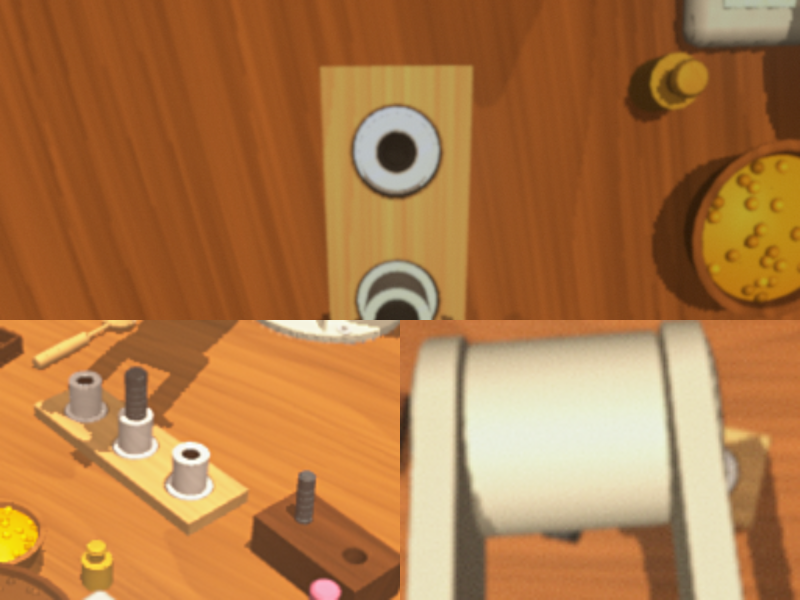

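The gauge stands upright with its shoulder down in the middle bush (scene inset 135,400). B1's mouth at wrist (318,97) is where predicted. Next I'll plan the B1 grasp and measure the tray from the first top and scene pictures.

```bash
python3 - <<'E'
from h import *
np.set_printoptions(precision=1,suppress=True)
q=np.array([(597,148),(692,146),(702,303),(604,306)])/2.2+[140,120]
P=np.array([onz("top",u,30) for u in q]); print(P, P.mean(0)); 
for i in range(4): print(np.linalg.norm(P[i]-P[(i+1)%4]))
b=cv2.imread("pics/top0.png"); cv2.imwrite("pics/top0.png",b)
print(blob(cv2.imread("pics/w8.png"),(318,97)))
z=np.load("w8.npz"); c=(z["K"],float(z["k"]),z["T"]); print(onz("wrist",blob(cv2.imread("pics/w8.png"),(318,97))[0],62,c))
plan([499.1,114.5,130],1.372)
E
```

```text
[[ 592.  -232.9   30. ]
 [ 597.1 -351.8   30. ]
 [ 403.9 -362.9   30. ]
 [ 398.3 -241.8   30. ]] [ 497.8 -297.4   30. ]
119.00941077450707
193.53126642414975
121.15288427497782
193.88274219827764
(array([317.4,  96.9]), array([ 10,  10,  24,  25, 452], dtype=int32))
[499.1 115.4  62. ]
[33.9, 0.2, 43.4] [0, 0, -0.02]
[33.9, 0.2, 43.4] [0, 0, -0.02]
```

Emit:
servo_tool --rows '[[75, [23, 0, 25], [0, 0, 0]], [75, [23, 0, 25], [0, 0, 0]], [75, [23, 0, 36], [0, 0, 0]], [75, [0, 0, 36], [0, 0, 0]], [75, [0, 0, 36], [0, 0, 0]], [75, [0, 0, 33], [0, 0, 0]], [75, [0, 0, 0], [0, 0, 0]]]'

```text
clock: 21.72
eef_pos: [496.6, 116.8, 23.6]
tcp_rot: [-3.135, 0.004, 1.375]
contact_force: [0.1, 0.8, -0.3]
opening: 0.878
```

Emit:
servo_tool --rows '[[30, [0, 0, 0], [0, 0, 0]], [30, [0, 0, 0], [0, 0, 0]], [30, [0, 0, 0], [0, 0, 0]], [30, [0, 0, 0], [0, 0, 0]], [30, [0, 0, 0], [0, 0, 0]]]' --force 60

```text
clock: 22.35
eef_pos: [500.3, 116.3, 28.0]
tcp_rot: [3.14, -0.001, 1.372]
contact_force: [-2.2, 3.3, 7.4]
opening: 0.459
```

Emit:
servo_tool --rows '[[30, [0, 0, -5], [0, 0, 0]], [30, [0, 0, -15], [0, 0, 0]], [30, [0, 0, -25], [0, 0, 0]], [30, [0, 0, -32], [0, 0, 0]], [30, [0, 0, -32], [0, 0, 0]], [30, [0, 0, -22], [0, 0, 0]], [30, [0, 0, -10], [0, 0, 0]], [30, [0, 0, 0], [0, 0, 0]]]'

```text
clock: 23.35
eef_pos: [499.7, 115.8, 168.3]
tcp_rot: [3.14, -0.001, 1.372]
contact_force: [-0.1, -0.3, -1.1]
opening: 0.46
```

```bash
python3 - <<'E'
from h import *
s=sense(); print(s["eef_pos"],s["contact_force"],s["opening"])
plan([540,-295.5,166],1.617,14)
E
```

```text
[499.65802522 115.82216583 168.27181146] [-0.10208386 -0.345207   -1.13152968] 0.4595604027538802
[-28.2, 8.6, 0.2] [0, 0, -1.0]
[-28.4, 8.1, 0.2] [0, 0, -1.0]
[-28.5, 7.6, 0.2] [0, 0, -1.0]
[-28.6, 7.1, 0.2] [0, 0, -1.0]
[-28.8, 6.6, 0.2] [0, 0, -1.0]
[-28.9, 6.1, 0.2] [0, 0, -1.0]
[-29.0, 5.6, 0.2] [0, 0, -1.0]
[-29.1, 5.1, 0.2] [0, 0, -1.0]
[-29.2, 4.6, 0.2] [0, 0, -1.0]
[-29.2, 4.1, 0.2] [0, 0, -1.0]
[-29.3, 3.6, 0.2] [0, 0, -1.0]
[-29.4, 3.1, 0.2] [0, 0, -1.0]
[-29.4, 2.6, 0.2] [0, 0, -1.0]
[-29.5, 2.0, 0.2] [0, 0, -1.0]
```

Emit:
servo_tool --rows '[[30, [-14, 4.3, 0], [0, 0, 0]], [30, [-28.2, 8.4, 0], [0, 0, -1]], [30, [-28.4, 7.9, 0], [0, 0, -1]], [30, [-28.5, 7.4, 0], [0, 0, -1]], [30, [-28.6, 6.9, 0], [0, 0, -1]], [30, [-28.8, 6.4, 0], [0, 0, -1]], [30, [-28.9, 5.9, 0], [0, 0, -1]], [30, [-29, 5.4, 0], [0, 0, -1]]]'

```text
clock: 24.35
eef_pos: [518.4, -105.9, 166.3]
tcp_rot: [-3.139, -0.0, 1.494]
contact_force: [0.9, 0.7, -0.8]
opening: 0.453
```

Emit:
servo_tool --rows '[[30, [-29, 5, 0], [0, 0, -1]], [30, [-29.2, 4.5, 0], [0, 0, -1]], [30, [-29.2, 4, 0], [0, 0, -1]], [30, [-29.3, 3.5, 0], [0, 0, -1]], [30, [-29.4, 3, 0], [0, 0, -1]], [30, [-22, 2.5, 0], [0, 0, -1]], [30, [-15, 1, 0], [0, 0, -1]], [30, [-7, 1, 0], [0, 0, -1]]]'

```text
clock: 25.35
eef_pos: [537.6, -296.1, 166.2]
tcp_rot: [-3.14, -0.001, 1.633]
contact_force: [0.8, 0.7, -1.7]
opening: 0.457
```

```bash
cat > tr.py <<'E'
from h import *
import sys
np.set_printoptions(precision=1,suppress=True)
s=sense(); c=cam("wrist"); f=grab_frame("wrist"); cv2.imwrite(f"pics/{sys.argv[1]}.png",f); np.savez(sys.argv[1]+".npz",K=c[0],k=c[1],T=c[2])
p=s["eef_pos"]; print(s["clock"],p,s["tcp_rot"],s["contact_force"],s["opening"])
for t in ("tray","bush_1_mid"):
    for d in boxes_of("wrist",t)[:3]: print(t,d["conf"],w("wrist",d["centre"],c))
u=np.array([np.cos(.046),np.sin(.046)]); v=np.array([-u[1],u[0]]); C=np.array([497.8,-297.4])
for i,(a,b) in enumerate([(1,1),(1,-1),(-1,-1),(-1,1)]):
    q=proj("wrist",np.r_[C+a*100*u+b*60*v,30],c); print(q); cv2.circle(f,tuple(int(x) for x in q),3,(255,0,255),-1)
# where the bush would be seen if held straight: mouth, foot
for dz in (36,-14): 
    q=proj("wrist",p+[0,0,dz],c); print("axis",dz,q); cv2.circle(f,tuple(int(x) for x in q),2,(0,255,0),-1)
cv2.imwrite(f"pics/{sys.argv[1]}v.png",cv2.resize(f,None,fx=1.25,fy=1.25))
E
python3 tr.py w9
```

```text
25.35 [ 537.6 -296.1  166.2] [-3.1 -0.   1.6] [ 0.8  0.7 -1.7] 0.45746717301808204
tray 0.88 [ 482.3 -294.5    7.1]
bush_1_mid 0.73 [ 537.  -291.3  193.3]
[396.  113.4]
[384.8 251.4]
[161.9 247.2]
[145.2 110.1]
axis 36 [319.5 310.9]
axis -14 [319.1 250.4]
```

View pics/w9v.png

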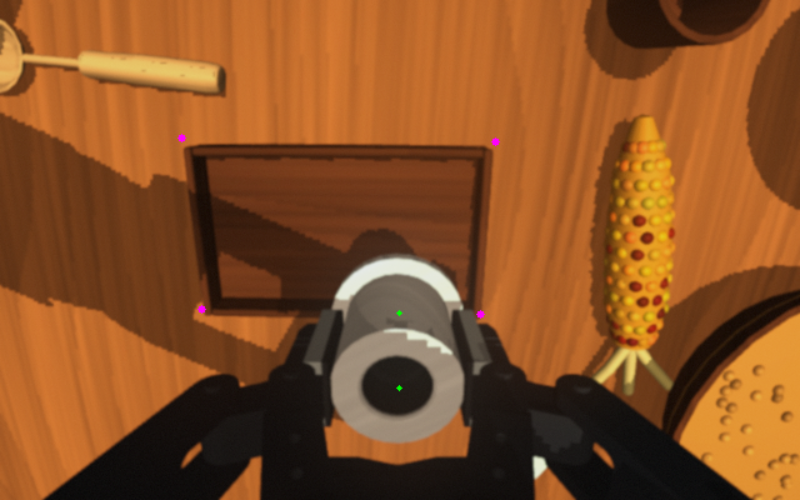

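The bush hangs straight, with its mouth at (318,308) against (319.5,311) predicted. The tray rim corners are at about (187,148), (492,148), (208,312) and (485,310) in the ×1.25 picture. That puts the tray centre near (498.5,-299.5). I'm lowering in the right half.

Emit:
servo_tool --rows '[[30, [-1.5, 2.5, 15], [0, 0, 0]], [30, [0, 0, 30], [0, 0, 0]], [30, [0, 0, 35], [0, 0, 0]], [30, [0, 0, 30], [0, 0, 0]], [30, [0, 0, 18], [0, 0, 0]], [30, [0, 0, 8], [0, 0, 0]], [30, [0, 0, 4], [0, 0, 0]], [30, [0, 0, 0], [0, 0, 0]]]'

```text
clock: 26.5
eef_pos: [541.8, -296.4, 28.1]
tcp_rot: [3.141, 0.001, 1.634]
contact_force: [0.1, -0.6, -1.3]
opening: 0.457
```

Emit:
servo_tool --rows '[[30, [0, 0, 1], [0, 0, 0]], [30, [0, 0, 1], [0, 0, 0]], [30, [0, 0, 1], [0, 0, 0]], [30, [0, 0, 0], [0, 0, 0]]]'

```text
clock: 27.0
eef_pos: [541.3, -296.2, 24.5]
tcp_rot: [-3.142, -0.0, 1.634]
contact_force: [0.7, 0.7, -2.4]
opening: 0.455
```

Emit:
servo_tool --rows '[[30, [0, 0, 1], [0, 0, 0]], [30, [0, 0, 1], [0, 0, 0]], [30, [0, 0, 0.5], [0, 0, 0]], [30, [0, 0, 0], [0, 0, 0]]]'

```text
clock: 27.5
eef_pos: [541.3, -296.2, 22.1]
tcp_rot: [-3.141, -0.0, 1.634]
contact_force: [-2.0, 0.2, 0.4]
opening: 0.456
```

Emit:
servo_tool --rows '[[30, [0, 0, 0.5], [0, 0, 0]], [56, [0, 0, 0], [0, 0, 0]], [56, [0, 0, 0], [0, 0, 0]], [56, [0, 0, -10], [0, 0, 0]], [56, [0, 0, -30], [0, 0, 0]], [56, [0, 0, -50], [0, 0, 0]], [56, [0, 0, -30], [0, 0, 0]], [75, [0, 0, 0], [0, 0, 0]]]'

```text
clock: 28.5
eef_pos: [543.1, -297.2, 145.0]
tcp_rot: [3.137, 0.003, 1.634]
contact_force: [0.8, -0.3, -0.2]
opening: 0.843
```

```bash
python3 - <<'E'
from h import *
np.set_printoptions(precision=1,suppress=True)
s=sense(); c=cam("wrist"); f=grab_frame("wrist"); cv2.imwrite("pics/w10.png",f); print(s["clock"],s["eef_pos"],s["tcp_rot"],s["contact_force"])
for d in boxes_of("wrist","bush_1_mid")[:2]: print(d["conf"],w("wrist",d["centre"],c))
q=proj("wrist",[541.3,-296.2,56],c); print(q,blob(f,q),onz("wrist",blob(f,q)[0],56,c))
f=grab_frame("top"); 
for d in boxes_of("top","bush_1_mid")[:4]: print("top",d["conf"],w("top",d["centre"]))
q=proj("top",[461.9,-72,62]); b=blob(f,q,r=14); print(q,b, onz("top",b[0],62))
plan([461.9,-72.0,142],1.372,9)
E
```

```text
28.5 [ 543.1 -297.2  145. ] [3.1 0.  1.6] [ 0.8 -0.3 -0.2]
0.69 [ 542.3 -290.3   52.5]
0.33 [ 681.7 -161.7   52.6]
[315.5 201.6] (array([314.4, 203.6]), array([  8,  13,  28,  25, 541], dtype=int32)) [ 540.6 -297.7   56. ]
top 0.89 [ 545.  -289.4   43.5]
[353.  234.3] (array([352.2, 233.8]), array([11, 12,  5,  5, 19], dtype=int32)) [463.2 -69.7  62. ]
[25.4, -7.2, -0.2] [0, 0, 1.67]
[25.2, -7.9, -0.2] [0, 0, 1.67]
[24.9, -8.6, -0.2] [0, 0, 1.67]
[24.7, -9.3, -0.2] [0, 0, 1.67]
[24.4, -10.1, -0.2] [0, 0, 1.67]
[24.1, -10.8, -0.2] [0, 0, 1.67]
[23.7, -11.5, -0.2] [0, 0, 1.67]
[23.4, -12.1, -0.2] [0, 0, 1.67]
[23.0, -12.8, -0.2] [0, 0, 1.67]
```

B1 stands upright in the tray, its mouth at (540.6,-297.7) on the 56 mm plane. Now B3.

Emit:
servo_tool --rows '[[75, [25.4, -7.2, 0], [0, 0, 1.67]], [75, [25.2, -7.9, 0], [0, 0, 1.67]], [75, [24.9, -8.6, 0], [0, 0, 1.67]], [75, [24.7, -9.3, 0], [0, 0, 1.67]], [75, [24.4, -10.1, 0], [0, 0, 1.67]], [75, [24.1, -10.8, 0], [0, 0, 1.67]], [75, [23.7, -11.5, 0], [0, 0, 1.67]], [75, [23.4, -12.1, 0], [0, 0, 1.67]]]'

```text
clock: 29.7
eef_pos: [470.3, -96.2, 140.4]
tcp_rot: [-3.139, -0.0, 1.4]
contact_force: [-0.1, 0.6, 0.6]
opening: 0.882
```

Emit:
servo_tool --rows '[[75, [23, -12.8, 0], [0, 0, 1.67]], [75, [0, 0, 0], [0, 0, 0]], [75, [0, 0, 0], [0, 0, 0]]]'

```text
clock: 30.08
eef_pos: [462.8, -72.7, 141.1]
tcp_rot: [-3.141, 0.0, 1.372]
contact_force: [0.3, -0.3, -0.9]
opening: 0.88
```

```bash
python3 - <<'E'
from h import *
np.set_printoptions(precision=1,suppress=True)
s=sense(); c=cam("wrist"); f=grab_frame("wrist"); cv2.imwrite("pics/w11.png",f); print(s["clock"],s["eef_pos"],s["tcp_rot"],s["contact_force"])
q=proj("wrist",[461.9,-72,62],c); b=blob(f,q); P=onz("wrist",b[0],62,c); print(q,b,P)
q=proj("wrist",[480.5,21.2,122],c); print("gauge top",q,proj("wrist",[480.5,21.2,62],c),proj("wrist",[480.5,21.2,92],c))
for d in boxes_of("wrist","gauge_mid")[:2]: print(d["conf"],w("wrist",d["centre"],c))
plan([P[0],P[1],29],1.372,4)
E
```

```text
30.075 [462.8 -72.7 141.1] [-3.1  0.   1.4] [ 0.3 -0.3 -0.9]
[317.2 207. ] (array([316.6, 206.9]), array([  7,   9,  30,  28, 650], dtype=int32)) [461.5 -71.9  62. ]
gauge top [317.   45.4] [317.1  57.7] [317.   52.5]
0.9 [478.1  22.8 119.2]
[0.2, -0.4, 28.1] [0, 0, -0.01]
[0.2, -0.4, 28.1] [0, 0, -0.01]
[0.2, -0.4, 28.1] [0, 0, -0.01]
[0.2, -0.4, 28.1] [0, 0, -0.01]
```

Emit:
servo_tool --rows '[[75, [0.5, -0.8, 20], [0, 0, 0]], [75, [0, -0.6, 34], [0, 0, 0]], [75, [0, 0, 34], [0, 0, 0]], [75, [0, 0, 16], [0, 0, 0]], [75, [0, 0, 8], [0, 0, 0]], [75, [0, 0, 0], [0, 0, 0]]]'

```text
clock: 30.92
eef_pos: [461.6, -71.7, 29.6]
tcp_rot: [-3.142, 0.0, 1.371]
contact_force: [-0.1, 0.3, -0.1]
opening: 0.877
```

Emit:
servo_tool --rows '[[30, [0, 0, 0], [0, 0, 0]], [30, [0, 0, 0], [0, 0, 0]], [30, [0, 0, 0], [0, 0, 0]], [30, [0, 0, 0], [0, 0, 0]], [30, [0, 0, 0], [0, 0, 0]]]' --force 60

```text
clock: 31.55
eef_pos: [462.0, -71.6, 30.6]
tcp_rot: [3.14, 0.0, 1.372]
contact_force: [-2.0, -0.4, 9.3]
opening: 0.456
```

Emit:
servo_tool --rows '[[30, [0, 0, -5], [0, 0, 0]], [30, [0, 0, -15], [0, 0, 0]], [30, [0, 0, -25], [0, 0, 0]], [30, [0, 0, -32], [0, 0, 0]], [30, [0, 0, -22], [0, 0, 0]], [30, [0, 0, -11], [0, 0, 0]], [30, [0, 0, 0], [0, 0, 0]]]'

```text
clock: 32.42
eef_pos: [461.8, -71.6, 140.3]
tcp_rot: [3.14, -0.0, 1.371]
contact_force: [-0.3, 0.1, -1.9]
opening: 0.458
```

```bash
python3 - <<'E'
from h import *
s=sense(); print(s["eef_pos"],s["contact_force"],s["opening"])
plan([456.5,-301,s["eef_pos"][2]],1.63,9)
E
```

```text
[461.77749939 -71.57937102 140.32788706] [-0.29699851  0.09487245 -1.88918583] 0.45772581914134014
[-25.1, 4.5, -0.0] [0, 0, -1.65]
[-25.2, 3.7, -0.0] [0, 0, -1.65]
[-25.3, 3.0, -0.0] [0, 0, -1.65]
[-25.4, 2.3, -0.0] [0, 0, -1.65]
[-25.4, 1.6, -0.0] [0, 0, -1.65]
[-25.5, 0.8, -0.0] [0, 0, -1.65]
[-25.5, 0.1, -0.0] [0, 0, -1.65]
[-25.5, -0.6, -0.0] [0, 0, -1.65]
[-25.5, -1.4, -0.0] [0, 0, -1.65]
```

Emit:
servo_tool --rows '[[30, [-12.5, 2.2, 0], [0, 0, 0]], [30, [-25.1, 4.3, 0], [0, 0, -1.65]], [30, [-25.2, 3.5, 0], [0, 0, -1.65]], [30, [-25.3, 2.8, 0], [0, 0, -1.65]], [30, [-25.4, 2, 0], [0, 0, -1.65]], [30, [-25.4, 1.2, 0], [0, 0, -1.65]], [30, [-25.5, 0.5, 0], [0, 0, -1.65]], [30, [-25.5, -0.1, 0], [0, 0, -1.65]]]'

```text
clock: 33.42
eef_pos: [454.2, -263.7, 138.3]
tcp_rot: [-3.14, -0.001, 1.574]
contact_force: [0.1, -0.7, -1.4]
opening: 0.453
```

Emit:
servo_tool --rows '[[30, [-22, -0.6, 0], [0, 0, -1.65]], [30, [-12, -1, 0], [0, 0, -1.65]], [30, [-4, -0.4, 0], [0, 0, 0]], [30, [0, 0, 0], [0, 0, 0]], [30, [0, 0, 0], [0, 0, 0]]]'

```text
clock: 34.05
eef_pos: [453.6, -300.0, 139.2]
tcp_rot: [-3.141, -0.001, 1.631]
contact_force: [0.0, -0.4, -1.8]
opening: 0.459
```

```bash
python3 tr.py w12; python3 - <<'E'
from h import *
z=np.load("w12.npz"); c=(z["K"],float(z["k"]),z["T"]); f=cv2.imread("pics/w12.png")
s=sense(); q=proj("wrist",s["eef_pos"]+[0,0,31.4],c); print(q,blob(f,q,r=35)); q=proj("wrist",[540.6,-297.7,56],c); print(q,blob(f,q))
E
```

```text
34.05 [ 453.6 -300.   139.2] [-3.1 -0.   1.6] [ 0.  -0.4 -1.8] 0.45860167579552785
tray 0.8 [ 506.5 -285.5    7.8]
bush_1_mid 0.82 [ 533.4 -293.2   43.9]
[516.9 118.8]
[490.8 266. ]
[249.1 263.9]
[241.8 113. ]
axis 36 [319.7 311. ]
axis -14 [319.1 250.5]
[320.32129308 304.25125746] (array([317.41336012, 302.12405826]), array([   5,   11,   56,   46, 1991], dtype=int32))
[442.99956453 210.08868717] (array([442.8018018 , 209.21441441]), array([ 10,   9,  27,  26, 555], dtype=int32))
```

Emit:
servo_tool --rows '[[30, [0, 2.5, 12], [0, 0, 0]], [30, [0, 0, 25], [0, 0, 0]], [30, [0, 0, 30], [0, 0, 0]], [30, [0, 0, 25], [0, 0, 0]], [30, [0, 0, 12], [0, 0, 0]], [30, [0, 0, 5], [0, 0, 0]], [30, [0, 0, 2], [0, 0, 0]], [30, [0, 0, 0], [0, 0, 0]]]'

```text
clock: 35.2
eef_pos: [456.8, -300.5, 29.1]
tcp_rot: [3.141, 0.001, 1.631]
contact_force: [0.1, -0.3, -0.3]
opening: 0.46
```

Emit:
servo_tool --rows '[[30, [0, 0, 1], [0, 0, 0]], [30, [0, 0, 1], [0, 0, 0]], [30, [0, 0, 0.7], [0, 0, 0]], [30, [0, 0, 0], [0, 0, 0]]]'

```text
clock: 35.7
eef_pos: [456.3, -300.3, 25.8]
tcp_rot: [-3.142, -0.0, 1.631]
contact_force: [-0.5, -0.2, -1.9]
opening: 0.466
```

Emit:
servo_tool --rows '[[30, [0, 0, 0.6], [0, 0, 0]], [30, [0, 0, 0.6], [0, 0, 0]], [30, [0, 0, 0.5], [0, 0, 0]], [30, [0, 0, 0], [0, 0, 0]]]'

```text
clock: 36.2
eef_pos: [456.3, -300.3, 24.7]
tcp_rot: [3.142, -0.0, 1.631]
contact_force: [-2.2, 1.3, 6.5]
opening: 0.459
```

Contact at the expected height. I'm releasing, rising, and moving back so the cameras can see.

Emit:
servo_tool --rows '[[56, [0, 0, 0], [0, 0, 0]], [56, [0, 0, 0], [0, 0, 0]], [56, [0, 0, -10], [0, 0, 0]], [56, [0, 0, -30], [0, 0, 0]], [56, [0, 0, -50], [0, 0, 0]], [56, [0, 0, -50], [0, 0, 0]], [56, [-30, 0, -50], [0, 0, 0]], [56, [-40, 0, -20], [0, 0, 0]]]'

```text
clock: 37.2
eef_pos: [461.7, -371.2, 238.7]
tcp_rot: [3.137, 0.004, 1.632]
contact_force: [1.6, 0.9, -1.2]
opening: 0.659
```

Emit:
servo_tool --rows '[[56, [-50, -10, -10], [0, 0, 0]], [56, [-50, -10, 0], [0, 0, 0]], [56, [-30, -10, 0], [0, 0, 0]], [56, [0, 0, 0], [0, 0, 0]], [56, [0, 0, 0], [0, 0, 0]]]'

```text
clock: 37.83
eef_pos: [438.3, -501.1, 244.3]
tcp_rot: [-3.142, -0.001, 1.63]
contact_force: [-0.4, 0.4, 0.4]
opening: 0.656
```

```bash
python3 - <<'E'
from h import *
np.set_printoptions(precision=1,suppress=True)
s=sense(); print(s["clock"],s["eef_pos"],s["contact_force"])
t=grab_frame("top"); g=grab_frame("scene"); cv2.imwrite("pics/ft.png",t)
for n in ("top","scene"):
    for th in ("bush_1_mid","gauge_mid","thin_gauge_mid","tray"):
        for d in boxes_of(n,th)[:4]: print(n,th,round(d["conf"],2),w(n,d["centre"]))
a=cv2.resize(g[120:320,160:460],(800,533))[:330]; b=cv2.resize(t[120:250,140:480],(800,306))[:270]
a=cv2.resize(g[130:290,170:470],(600,320)); b=cv2.resize(t[130:260,150:480],(680,268))
o=np.zeros((590,700,3),np.uint8); o[:320,:600]=a; o[322:590,:680]=b; cv2.imwrite("pics/fin.png",o)
E
```

```text
37.825 [ 438.3 -501.1  244.3] [-0.4  0.4  0.4]
top bush_1_mid 0.85 [ 543.5 -289.8   41.8]
top bush_1_mid 0.37 [481.8  20.6  20.6]
top gauge_mid 0.52 [619.2 347.8  88.7]
top gauge_mid 0.51 [506.8 409.2  92.8]
top gauge_mid 0.41 [485.3  25.7 122. ]
top thin_gauge_mid 0.49 [501.2 255.9 104. ]
top thin_gauge_mid 0.18 [666.2 124.3  38.5]
top tray 0.57 [ 498.5 -302.3    5.4]
scene bush_1_mid 0.62 [ 545.5 -284.1   40.1]
scene gauge_mid 0.76 [485.   29.   99.8]
scene gauge_mid 0.74 [520.2 421.4  65.3]
scene gauge_mid 0.69 [630.8 352.1  68.3]
scene gauge_mid 0.64 [493.8  61.   22.3]
scene thin_gauge_mid 0.56 [507.1 263.2  79.5]
scene tray 0.75 [ 508.5 -288.2   16.8]
scene tray 0.26 [714.9  31.3  49.3]
```

View pics/fin.png

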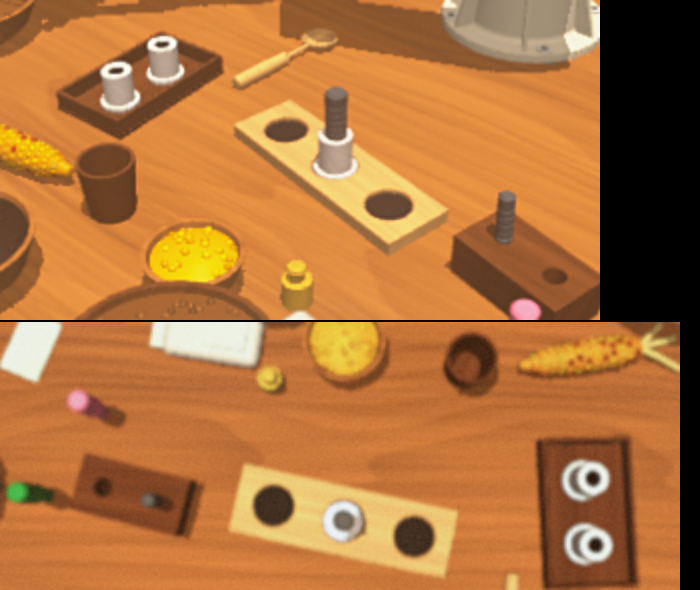

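The last picture shows the gauge fully home and upright in the middle bush, two bushes upright in the tray, and everything else in place.

```bash
python3 -c "
from rig import *
print(sense()['clock'],sign_off())"
```

```text
the job is handed in; nothing more can be done
38.325 None
```

The job is handed in at 38.3 s of the 72 s allowed. The thick gauge stands fully home in the maize bush, which is the middle one (bush 2) in the rack. The other two bushes stand upright in the tray.

- **Finding the bush:** the bush nearest the stand stopped the gauge 18 mm down. The reading there reached 35 N before I backed off, more than a feather touch. The middle bush let it pass freely, and the shoulder met the mouth at the predicted height with 13 N. I did not gauge the third bush, since there is only one maize bush.
- **Gauge leaned in the fingers:** it tilted about 30° in the first grip on the way to the rack. I tilted the tool to make it vertical again before any insertion.
- **Last checks:** the final scene and top pictures show the gauge upright with its shoulder down, its top at about 122 mm as expected. Both other bushes are upright in the tray and the robot is clear. The thin gauge, the green and pink look-alikes and the other things in view look unmoved.
- **Disagreements:** the network found only one of the two bushes in the tray from each fixed camera, but both are plain in the picture. My corner measurement of the tray was about 2 mm off in both x and y from what the wrist camera showed, and I placed the bushes by the wrist view.

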